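# Clamp a wax bar in the carver's vise

## Robot

A 7-joint arm with a two-finger parallel gripper is mounted at the origin on the work surface; the furniture and walls round the work are solid. World frame = base frame: x ahead of the robot, y to its left, z up, the work surface at z = 0. Lengths are in m, angles in rad, forces in N, time in s.
With the tool pointing down it reaches from about 0.425 to 1.025 m from the base axis. Payload 9.4 kg.
Tool frame: the origin (TCP) lies at the very end of the fingers, on their centre line; the grasp point (between the pads) lies 19 mm behind it; z points along the fingers, y is the line along which they close (so a half turn about z gives the same grasp; the last joint's range is limited). The gripper opens to 93 mm and grips with 3 to 60 N. Pads are 15 mm wide; open, the fingers measure 128 mm over their backs; the gripper's body (75 mm by 188 mm) begins 65 mm behind the grasp point.
Start: joints at [-1.4, 0.599, -0.003, 1.599, 0.002, 0.943, -0.08], TCP at [0.178, 0.703, 0.219] pointing down, gripper open.
Joint ranges: [-2.57, 2.57], [-0.35, 1.97], [-1.29, 1.29], [0.11, 2.56], [-1.05, 4.19], [0.11, 1.86], [-2.63, 2.63]. Speed limits (rad/s): [2.22, 2.22, 3.01, 3.01, 3.14, 3.14, 3.14].

## Interface

Orientations are given as a rotation vector (axis times angle).
In Python, from bench import get_state, viewer, r gives the robot as it stands.
- The arm moves only by the shell command python3 -m jog 'ROWS' [OPENING] [FORCE]. ROWS is JSON, one flat list of numbers, 6 for each row, row after row: the shift along the tool's x, y, z in mm, then the turn, a rotation vector about the tool's x, y, z in degrees. A call has 1 to 12 rows; each row shifts and turns the commanded pose from where the row before left it, along the tool's axes as they then stand; what a row does not reach is not made up. A row lasts 1/12 s, in which the tool goes at most 41.7 mm and 7.16 degrees, less where a joint would pass 70% of its speed; a pose out of reach is approached as far as the arm can. A call with a gripper value outside its range is refused whole. OPENING is the finger opening in mm, from 0 to 93, set as the call begins (- or left out, the last holds). The fingers move at their own pace and stop on an object; FORCE is the grip in N (left out, the last holds). Time passes only in rows, so rows that do not move let the fingers close. It gives the time, the measured TCP pose, the force, the opening and the grip force at its end, in the units of the state.
- get_state(): the state, without advancing time (a new reading comes with each control period).
- viewer.get_image(name): name is "scene" or "top" or "wrist"; returns the picture (384x512x3 uint8, red, green, blue); there is no depth.
- viewer.calibration(name): a dict with "intrinsics" (3x3 intrinsics, pixels), "view" (4x4, takes a point from world to camera coordinates). Camera axes: x right, y up, looking along -z (the intrinsics and any distortion apply to the point x, -y, -z); pixel columns grow to the right and rows downward; lengths in m; the calibration is good to about 2 mm. A picture is of the moment at which its call begins: read the wrist's pose just before it. calibration takes no time and is no camera call; for the wrist camera it gives the pose at the moment of the call.
- r.close_job(): hands the job in; it is judged then, once.
Trained networks look in the newest picture that a camera, given by its name, has taken for a name from the list of things; names that differ only in an ending like _2 or _b are one class to them, and where a whole thing is asked for, a point or a joint stands for the part that bears it (a point fixed in the world has none). Each returns a list of dicts, best first, with "confidence" (0 to 1); they miss things now and then, are a little off and sometimes report something else, mostly with a low value. They report only what shows in the picture. A call takes as long as a camera call.
- viewer.trace(query, camera): "mask" (384x512 bool, what is visible of it) and "box" ([centre column, centre row, width, height] as shares, 0 to 1, of the picture: columns of its width, rows of its height, round what is visible of it).
- viewer.mark_of(query, camera): "at" ([column, row] as shares, 0 to 1, of the picture: columns of its width, rows of its height: a listed point, or the origin of a listed thing).
The state is a dict: "clock": time; "qpos": joint angles; "qd": joint speeds; "joint_torque": joint torques, N m; "position": TCP position; "tool_rot": TCP orientation; "contact_force": force on the tool from outside, world axes, zero at the start; "wrist_torque": the same for the moment, N m; "opening": finger opening in m; "grasp_force": force on a finger pad.
Only numpy, scipy, OpenCV 4.12 (cv2) and the standard library are available. Lean on these libraries where they do the work, as an engineer would, in place of code of your own. Each camera call takes 0.05 s, during which the arm holds its last target. There are 200 camera calls.

## Task

Lay the bar of modelling wax flat and lengthwise on the bed of the small vise, centred across it between the sliding jaw and the stop, and let go of it. Then turn the T-handle clockwise until the rising resistance shows that the bar is firmly clamped end to end, without overtightening and crushing the soft wax, and let go of the handle. Leave the cork sanding block where it lies.

Things in the scene. Friction and masses are not known exactly. Their poses are not given: they have to be found in the camera images.
- wax_bar: plain smooth rectangular bar of modelling wax, 32 x 75 x 14 mm, 35 g, lying loose and flat on the table. Origin: centre of its underside; z up, y along its length (75 mm), x across its width (32 mm), both only roughly: the bar itself is turned by -0.07 rad about z (4 degrees clockwise seen from above) from these axes
- vise: low metal vise fixed to the table. Flat bed 92 x 250 mm, its top 18 mm above the table. Origin: centre of its underside; y runs along the bed from the T-handle end to the stop end. At y = -112 to -58 mm sits a gear housing, top 45 mm above the table. Sliding jaw and stop rise about 10 to 15 mm above the bed; the jaw pushes a loosely lying bar along and squares it up by itself
- bed_centre (a point): point on the top of the bed (18 mm above the table), on its centre line, 43 mm along +y from the vise's origin; axes as the vise. A bar centred here is clear of jaw and stop at every setting, by 3 mm at the least. The stop (a block 50 mm wide) is screwed down with its face 41 to 52 mm along +y from here: its setting differs every time and is not reported
- jaw_zero (a point): fixed point on the bed's centre line at the vise's origin, 18 mm above the table; axes as the vise. The contact face of the sliding jaw (36 mm wide, 1 to 10 mm above the bed) lies here when handle is 0, and moves 6 mm along +y per rad of the handle. The face rides on springs on its carriage (12 N per mm, 12 mm of give)
- handle_bar (a point): middle of the T-handle's crossbar, on the vertical spindle axis, 77 mm above the table; x runs along the bar and turns with it. Bar 13 mm thick, 15 mm high, 64 mm long, plus a 19 mm ball on each end (85 mm overall). Spindle below it 12 mm thick (19 mm lowest down); housing's collar 32 mm below the bar's middle. Grip it from above across its thickness
- handle (a joint): turn of the T-handle, rad; grows clockwise from above, closing the jaw. Starts -0.4 to 0.2; stays where left. Turns free at 0.34 N m; from the nip (1.5 to 3.3 rad) on, the moment rises 0.4 N m and the clamping 65 N per rad. Well clamped: 18 to 54 N, 0.11 to 0.32 N m over free turning; aim for 0.2. Over 68 N crushes the wax. At rest friction may shift or turn round the felt moment: compare like with like
- sanding_block: cork sanding block, 46 x 92 x 28 mm, a bystander; origin: centre of its underside, y along its length

How it is judged:
On the way:
1. the wax bar lies flat and lengthwise on the vise's bed, between jaw and stop, let go and not yet clamped (x of wax_bar in the frame of vise between -0.012 and 0.012 m and z of wax_bar in the frame of vise between 0.015 and 0.021 m and angle between wax_bar's own z axis and vertical below 0.08 rad and angle between the y axis of wax_bar and the y axis of vise, either way round below 0.2 rad and y of wax_bar in the frame of vise between 0.03 and 0.065 m and contact force between the fingers and wax_bar below 0.2 N and contact force between jaw_face_c0 and wax_bar below 6 N), for 0.2 s.
At the end, for the whole second after the job is handed in: the wax bar lies flat on the vise's bed, lengthwise (within 0.2 rad), centred across it within 12 mm, clamped end to end between jaw and stop with 18 to 54 N, at rest, with bar and handle let go (x of wax_bar in the frame of vise between -0.012 and 0.012 m and z of wax_bar in the frame of vise between 0.015 and 0.021 m and angle between wax_bar's own z axis and vertical below 0.08 rad and angle between the y axis of wax_bar and the y axis of vise, either way round below 0.2 rad and y of wax_bar in the frame of vise between 0.042 and 0.065 m and contact force between jaw_face_c0 and wax_bar between 18 and 54 N and contact force between stop_c0 and wax_bar above 15 N and linear speed of wax_bar below 0.01 m/s and contact force between the fingers and anything else below 0.2 N); the robot touches nothing.
It fails at once if the wax is crushed: the jaw presses on it with more than 68 N (contact force between jaw_face_c0 and wax_bar above 68 N).
It fails at once if the sanding block is shifted by more than 30 mm (distance of sanding_block from where it was at the start of the episode above 0.03 m).
It also fails if it takes over 72 s, if anything falls off the work surface, if the arm or the gripper's body presses on something with over 40 N, if the wrist force passes 120 N, or if a joint passes its speed limit or range.

## Working session

There is one attempt and no reset: what is moved stays moved. The work goes in short steps, Python scripts to look and compute and a shell command to move; the robot and the scene stay as the last step left them, time stands still between calls to the robot, and variables do not carry over. Pictures are saved under pics/ and viewed, at most 10 in all, crops included, and the job is handed in when it is done.

```bash
ls; mkdir -p pics; cat > h.py <<'E'
import numpy as np, cv2
from bench import get_state, viewer, r
from scipy.spatial.transform import Rotation as R
def ray(cam,px,z,cal=None):
    c=cal or viewer.calibration(cam); K=np.array(c["intrinsics"]);V=np.array(c["view"])
    d=np.linalg.inv(K)@[px[0],px[1],1]; d=np.array([d[0],-d[1],-d[2]])
    Rw=V[:3,:3].T; o=-Rw@V[:3,3]; d=Rw@d
    return o+d*(z-o[2])/d[2]
def save(n,im): cv2.imwrite(f"pics/{n}.png",cv2.cvtColor(im,cv2.COLOR_RGB2BGR))
def rect(mask,cam,z,cal=None):
    cs,_=cv2.findContours(mask.astype(np.uint8),cv2.RETR_EXTERNAL,cv2.CHAIN_APPROX_NONE)
    c=max(cs,key=cv2.contourArea)[:,0]
    p=np.array([ray(cam,q,z,cal)[:2] for q in c])
    return cv2.minAreaRect((p*1000).astype(np.float32))
E
python3 - <<'E'
from h import *
s=get_state();print({k:np.round(v,3) for k,v in s.items()})
for cam in["top","scene"]:
    im=viewer.get_image(cam);save(cam+"0",im)
    c=viewer.calibration(cam)
    for q,z in[("wax_bar",.0),("vise",0),("bed_centre",.018),("jaw_zero",.018),("handle_bar",.077),("sanding_block",0)]:
        for m in viewer.mark_of(q,cam)[:2]:
            px=np.array(m["at"])*[512,384];print(cam,q,round(m["confidence"],2),px.round(1),ray(cam,px,z,c).round(4))
    if cam=="top":
      for q,z in[("wax_bar",.014),("handle_bar",.08),("sanding_block",.028),("vise",.018)]:
        for m in viewer.trace(q,cam)[:2]: print(q,round(m["confidence"],2),rect(m["mask"],cam,z,c))
E
```

```text
pics
{'clock': np.float64(0.0), 'qpos': array([-1.4  ,  0.6  , -0.003,  1.6  ,  0.002,  0.943, -0.08 ]), 'qd': array([ 0.   , -0.   , -0.001,  0.001, -0.001,  0.001, -0.001]), 'joint_torque': array([-2.0000e-03, -7.6507e+01,  1.4970e+00, -2.5236e+01, -5.2000e-02,
        1.7000e-02,  0.0000e+00]), 'position': array([0.178, 0.702, 0.218]), 'tool_rot': array([-3.880e-01, -3.117e+00,  2.000e-03]), 'contact_force': array([-0.865, -1.045, -0.816]), 'wrist_torque': array([-0.   ,  0.004, -0.06 ]), 'grasp_force': np.float64(0.0), 'opening': np.float64(0.093)}
top wax_bar 0.64 [280.7 204.6] [ 0.4648 -0.1724  0.    ]
top wax_bar 0.39 [180.1 177.1] [0.5287 0.0742 0.    ]
top vise 0.62 [181.1 179.6] [0.5226 0.0717 0.    ]
top bed_centre 0.79 [159.9 175.1] [0.5308 0.1201 0.018 ]
top jaw_zero 0.62 [182.9 173.5] [0.5355 0.065  0.018 ]
top handle_bar 0.53 [213.1 169.5] [ 0.5388 -0.0126  0.077 ]
top handle_bar 0.4 [364.1 207.3] [ 0.4571 -0.3583  0.077 ]
top sanding_block 0.75 [367.7 205.8] [ 0.4648 -0.385   0.    ]
wax_bar 0.62 ((530.5206909179688, 67.88893127441406), (102.19332885742188, 253.223419
[... 195 characters left out ...]
3779296875), (94.30341339111328, 48.20246505737305), 76.72698974609375)
vise 0.89 ((529.264892578125, 69.0550765991211), (97.5086669921875, 252.14344787597656), 7.858748435974121)
vise 0.66 ((546.4888916015625, -12.084904670715332), (85.0316390991211, 19.280195236206055), 1.2089447975158691)
scene wax_bar 0.92 [269.3 226.9] [ 0.4631 -0.1648  0.    ]
scene wax_bar 0.5 [228.2 159.4] [0.6206 0.0285 0.    ]
scene vise 0.93 [197.  177.7] [0.5258 0.0629 0.    ]
scene bed_centre 0.8 [179.1 167. ] [0.5231 0.1113 0.018 ]
scene jaw_zero 0.7 [195.  171.8] [0.5259 0.0666 0.018 ]
scene handle_bar 0.74 [226.1 156.9] [ 0.5494 -0.0106  0.077 ]
scene sanding_block 0.62 [361.6 264.4] [ 0.4578 -0.3754  0.    ]
```

```bash
python3 - <<'E'
import cv2
a=cv2.imread("pics/top0.png")[110:270,100:420]
cv2.imwrite("pics/top0c.png",cv2.resize(a,None,fx=2.5,fy=2.5,interpolation=cv2.INTER_CUBIC))
E
```

```text
(no output)
```

View pics/top0c.png

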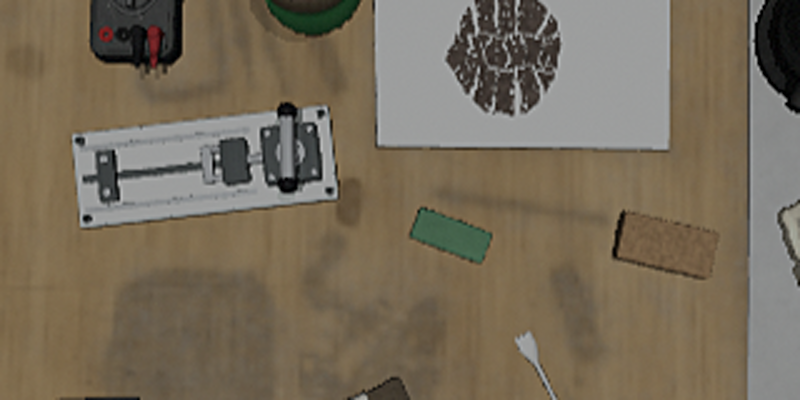

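View pics/scene0.png

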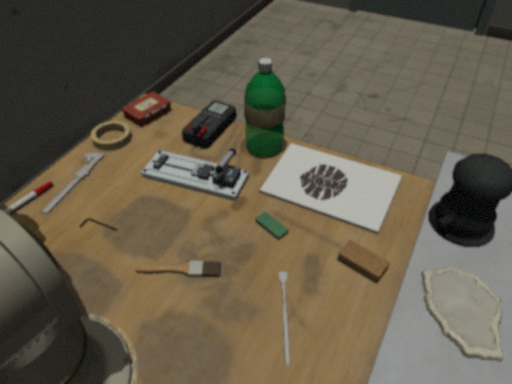

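The top view shows the green wax bar at about (280,204) px, the vise centred at about (182,177) with its handle at (214,169), and the cork block at about (367,207). Next I'll fly to above the bar for a close look.

```bash
cat >> h.py <<'E'
def plan(p,yaw,n,tcp_down=True):
    from scipy.linalg import logm
    s=get_state(); T=np.eye(4);T[:3,:3]=R.from_rotvec(s["tool_rot"]).as_matrix();T[:3,3]=s["position"]
    G=np.eye(4); y=np.array([np.cos(yaw),np.sin(yaw),0]);z=np.array([0,0,-1.]);G[:3,:3]=np.c_[np.cross(y,z),y,z];G[:3,3]=p
    L=np.real(logm(np.linalg.inv(T)@G))/n
    print("rows x%d:"%n,(L[:3,3]*1000).round(2),np.degrees([L[2,1],L[0,2],L[1,0]]).round(2))
def green(im):
    h=cv2.cvtColor(im,cv2.COLOR_RGB2HSV); return cv2.inRange(h,(60,60,40),(95,255,255))
E
python3 - <<'E'
from h import *
im=cv2.cvtColor(cv2.imread("pics/top0.png"),cv2.COLOR_BGR2RGB)
m=green(im); m[:185]=0; m[:,:250]=0; m[:,310:]=0
print(rect(m,"top",.014))
print(ray("top",(226,122),0),ray("scene",(264,150),0))
plan([.465,-.172,.25],np.radians(-16.4),26)
E
```

```text
((466.28033447265625, -169.7769317626953), (73.5669937133789, 30.808509826660156), 70.18110656738281)
[ 0.66712458 -0.03534328  0.        ] [ 0.6960489  -0.03701164  0.        ]
rows x26: [-38.75  -7.91  -1.21] [0.   0.   3.55]
```

```bash
python3 -m jog '[-38.7,-7.9,-1.2,0,0,3.55,-38.7,-7.9,-1.2,0,0,3.55,-38.7,-7.9,-1.2,0,0,3.55,-38.7,-7.9,-1.2,0,0,3.55,-38.7,-7.9,-1.2,0,0,3.55,-38.7,-7.9,-1.2,0,0,3.55,-38.7,-7.9,-1.2,0,0,3.55,-38.7,-7.9,-1.2,0,0,3.55,-38.7,-7.9,-1.2,0,0,3.55,-38.7,-7.9,-1.2,0,0,3.55,-38.7,-7.9,-1.2,0,0,3.55,-38.7,-7.9,-1.2,0,0,3.55]'
python3 -m jog '[-38.7,-7.9,-1.2,0,0,3.55,-38.7,-7.9,-1.2,0,0,3.55,-38.7,-7.9,-1.2,0,0,3.55,-38.7,-7.9,-1.2,0,0,3.55,-38.7,-7.9,-1.2,0,0,3.55,-38.7,-7.9,-1.2,0,0,3.55,-38.7,-7.9,-1.2,0,0,3.55,0,0,0,0,0,0,0,0,0,0,0,0,0,0,0,0,0,0]'
python3 - <<'E'
from h import *
c=viewer.calibration("wrist");im=viewer.get_image("wrist");save("w1",im)
V=np.array(c["view"]);print("cam",(-V[:3,:3].T@V[:3,3]).round(3),V[:3,:3].T[:,2].round(2),np.array(c["intrinsics"]).round(0)[0])
for q,z in[("vise",0),("bed_centre",.018),("jaw_zero",.018),("handle_bar",.077)]:
    for m in viewer.mark_of(q,"wrist")[:2]:
        px=np.array(m["at"])*[512,384];print(q,round(m["confidence"],2),px.round(1),ray("wrist",px,z,c).round(4))
for q,z in[("handle_bar",.0845),("vise",.018)]:
    for m in viewer.trace(q,"wrist")[:2]: print(q,round(m["confidence"],2),rect(m["mask"],"wrist",z,c))
plan([.465,-.172,.25],np.radians(-18),7)
E
```

```text
clock: 1.9
position: [0.505, 0.3722, 0.2332]
tool_rot: [1.498, 2.761, 0.001]
contact_force: [-0.3, -0.8, 0.3]
opening: 0.0931
grasp_force: 0.0
clock: 2.73
position: [0.5564, 0.105, 0.2416]
tool_rot: [-2.053, -2.378, -0.001]
contact_force: [0.7, 0.5, 0.5]
opening: 0.0929
grasp_force: 0.0
cam [0.546 0.186 0.407] [-0.04  0.29  0.96] [299.   0. 259.]
vise 0.8 [236.4 191.5] [0.5308 0.0647 0.    ]
bed_centre 0.84 [235.3 158.7] [0.5246 0.1142 0.018 ]
jaw_zero 0.63 [236.2 191.3] [0.5312 0.0703 0.018 ]
handle_bar 0.95 [233.5 270.3] [ 0.5427 -0.0145  0.077 ]
handle_bar 0.62 ((540.7670288085938, -1.9630393981933594), (81.16764831542969, 34.419979095458984), 2.1509222984313965)
vise 0.62 ((531.3643188476562, 65.29380798339844), (99.88874053955078, 260.7449035644531), 4.9234395027160645)
rows x7: [-40.94  -9.77  -1.25] [-0.   -0.    3.78]
```

View pics/w1.png

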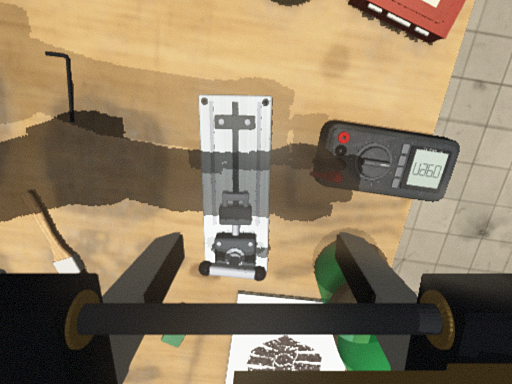

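The wrist view shows the vise: far-end corners at about (200,95) and (271,96), stop at (235,122), sliding jaw at (235,205), handle bar from (205,268) to (260,273).

```bash
python3 - <<'E'
from h import *
im=cv2.cvtColor(cv2.imread("pics/w1.png"),cv2.COLOR_BGR2RGB)
# bed edges per row: white/grey low-saturation
hsv=cv2.cvtColor(im,cv2.COLOR_RGB2HSV)
L=[];Rr=[]
for v in list(range(105,250,5)):
    ok=np.where(hsv[v,185:290,1]<45)[0]+185
    if len(ok)>30: L.append((ok[0],v));Rr.append((ok[-1],v))
g=lambda P:np.array([ray("wrist",p,.018)[:2] for p in P])
for P in(L,Rr):
    q=g(P);d=q[:,1];k=np.polyfit(d,q[:,0],1);res=q[:,0]-np.polyval(k,d);k=np.polyfit(d[abs(res)<.003],q[abs(res)<.003,0],1)
    print("edge x=",k, "slope deg",np.degrees(np.arctan(k[0])),"x at .065",np.polyval(k,.065),len(d),(abs(res)<.003).sum())
for p in[(200,95),(271,96),(235.5,95)]: print(p,ray("wrist",p,.018).round(4))
print("bar ends",ray("wrist",(205,268),.077),ray("wrist",(260,273),.077))
E
python3 -m jog '[-41,-9.8,-1.2,0,0,3.8,-41,-9.8,-1.2,0,0,3.8,-41,-9.8,-1.2,0,0,3.8,-41,-9.8,-1.2,0,0,3.8,-40,-8,0,0,0,3.8,0,0,0,0,0,0]'
python3 - <<'E'
from h import *
c=viewer.calibration("wrist");im=viewer.get_image("wrist");save("w2",im)
m=green(im);n,lab,st,_=cv2.connectedComponentsWithStats(m)
for i in range(1,n):
    if st[i,4]>400: print(st[i],rect(lab==i,"wrist",.014,c))
for q in viewer.trace("wax_bar","wrist")[:2]: print(q["confidence"],q["box"],rect(q["mask"],"wrist",.014,c))
E
```

```text
edge x= [-0.13199633  0.49426369] slope deg -7.519363717393675 x at .065 0.48568392684747747 29 29
edge x= [-0.12924399  0.58428435] slope deg -7.364311863797797 x at .065 0.5758834926989838 29 29
(200, 95) [0.4717 0.1864 0.018 ]
(271, 96) [0.5583 0.198  0.018 ]
(235.5, 95) [0.5149 0.1928 0.018 ]
bar ends [ 0.50698943 -0.01614292  0.077     ] [ 0.57575394 -0.01314642  0.077     ]
clock: 3.58
position: [0.5097, -0.1049, 0.2469]
tool_rot: [2.429, 1.989, -0.002]
contact_force: [0.2, 0.5, 0.4]
opening: 0.0931
grasp_force: 0.0
[ 421    0   91  129 9095] ((784.4714965820312, -38.3524169921875), (108.5308609008789, 153.67315673828125), 2.677428722381592)
[ 368   28   51   93 1734] ((695.3344116210938, -28.98906707763672), (106.98314666748047, 60.196189880371094), 86.2048110961914)
0.98 [0.4665, 0.5608, 0.0561, 0.131] ((469.2948913574219, -166.98733520507812), (77.3219985961914, 34.19093322753906), 70.0768814086914)
```

```bash
python3 - <<'E'
from h import *
plan([.468,-.168,.12],np.radians(-19.9),4)
E
```

```text
rows x4: [-19.64  -6.07  31.6 ] [ 0.01 -0.    2.27]
```

```bash
python3 -m jog '[-19.6,-6.1,31.6,0,0,2.27,-19.6,-6.1,31.6,0,0,2.27,-19.6,-6.1,31.6,0,0,2.27,-19.6,-6.1,31.6,0,0,2.27,0,0,0,0,0,0,0,0,0,0,0,0]' 70 12
python3 - <<'E'
from h import *
c=viewer.calibration("wrist");im=viewer.get_image("wrist");save("w3",im)
for q in viewer.trace("wax_bar","wrist")[:2]:
    m=q["mask"];print(q["confidence"],q["box"],rect(m,"wrist",.014,c))
    save("w3m",np.where(m[...,None],255-im,im))
E
```

```text
clock: 4.18
position: [0.4692, -0.1668, 0.1184]
tool_rot: [-2.566, -1.807, 0.003]
contact_force: [0.5, 1.2, 1.0]
opening: 0.0702
grasp_force: 0.0
0.93 [0.5032, 0.5124, 0.0756, 0.2049] ((467.5888977050781, -167.58705139160156), (76.08290100097656, 31.842981338500977), 70.01191711425781)
```

View pics/w3.png

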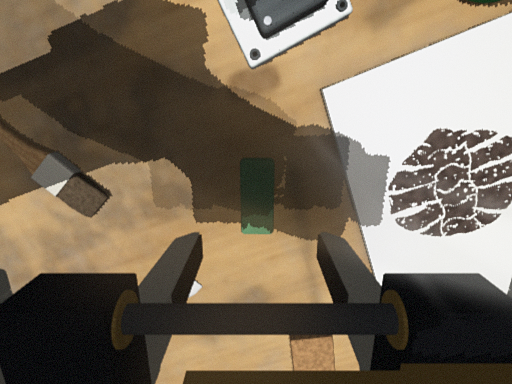

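The bar is at cols 241-273, rows 158-234, squarely between the fingers. I'll descend and grip.

```bash
python3 -m jog '[-1.1,-1.1,30,0,0,0,0,0,30,0,0,0,0,0,30,0,0,0,0,0,23,0,0,0,0,0,0,0,0,0]' 
python3 -m jog '[0,0,0,0,0,0,0,0,0,0,0,0,0,0,0,0,0,0,0,0,0,0,0,0,0,0,0,0,0,0,0,0,0,0,0,0,0,0,0,0,0,0,0,0,0,0,0,0]' 28 14
python3 -m jog '[0,0,-30,0,0,0,0,0,-30,0,0,0,0,0,-30,0,0,0,0,0,0,0,0,0]'
python3 - <<'E'
from h import *
y=np.array([-.1295,.9916]);
plan([.5255,.1115,.09],np.radians(7.44),9)
E
```

```text
clock: 4.7
position: [0.4691, -0.1664, 0.0047]
tool_rot: [-2.565, -1.811, 0.0]
contact_force: [-0.0, -0.6, -0.3]
opening: 0.0702
grasp_force: 0.0
clock: 5.37
position: [0.4687, -0.1681, 0.0074]
tool_rot: [2.569, 1.808, 0.001]
contact_force: [-0.1, 1.5, 9.5]
opening: 0.0317
grasp_force: 14.0
clock: 5.7
position: [0.47, -0.1689, 0.1009]
tool_rot: [2.566, 1.805, 0.006]
contact_force: [0.2, -0.6, -0.3]
opening: 0.0318
grasp_force: 14.0
rows x9: [31.94  2.81  1.22] [ 0.04  0.   -3.02]
```

```bash
python3 -m jog '[0,0,-30,0,0,0,0,0,-20,0,0,0,32,2.8,0,0,0,-3.02,32,2.8,0,0,0,-3.02,32,2.8,0,0,0,-3.02,32,2.8,0,0,0,-3.02,32,2.8,0,0,0,-3.02,32,2.8,0,0,0,-3.02,32,2.8,0,0,0,-3.02,32,2.8,0,0,0,-3.02,32,2.8,0,0,0,-3.02,0,0,0,0,0,0]'
python3 -m jog '[0,0,0,0,0,0,0,0,0,0,0,0]'
python3 - <<'E'
from h import *
s=get_state();p=s["position"];c=viewer.calibration("wrist");im=viewer.get_image("wrist");save("w4",im)
print(p.round(4),s["tool_rot"])
for q in viewer.trace("wax_bar","wrist")[:2]:
    m=q["mask"];print(q["confidence"],q["box"],rect(m,"wrist",p[2]+.009,c))
for q,z in[("vise",0),("bed_centre",.018),("jaw_zero",.018),("handle_bar",.077)]:
    for m in viewer.mark_of(q,"wrist")[:2]:
        px=np.array(m["at"])*[512,384];print(q,round(m["confidence"],2),px.round(1),ray("wrist",px,z,c).round(4))
plan([.5255,.1115,.08],np.radians(7.44),3)
E
```

```text
clock: 6.7
position: [0.5309, 0.1184, 0.146]
tool_rot: [-2.058, -2.371, -0.003]
contact_force: [1.2, 0.4, -0.2]
opening: 0.0318
grasp_force: 14.0
clock: 6.87
position: [0.5308, 0.1108, 0.1464]
tool_rot: [-2.073, -2.361, 0.001]
contact_force: [-0.6, -0.1, -0.4]
opening: 0.0318
grasp_force: 14.0
[0.5308 0.1108 0.1464] [-2.07283385e+00 -2.36065824e+00  1.16004868e-03]
0.61 [0.5096, 0.6415, 0.1133, 0.306] ((531.724365234375, 113.32858276367188), (30.73565101623535, 73.1250991821289), 7.392270088195801)
vise 0.73 [251.8 187.6] [0.5245 0.1056 0.    ]
bed_centre 0.58 [252.1 186.9] [0.5245 0.1113 0.018 ]
handle_bar 0.62 [251.9 333.3] [ 0.5413 -0.0165  0.077 ]
rows x3: [ 0.63 -1.84 22.28] [ 0.    0.   -0.03]
```

View pics/w4.png

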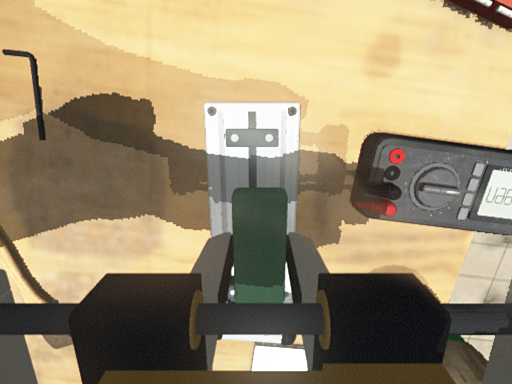

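```bash
python3 - <<'E'
from h import *
s=get_state();o=s["position"][:2]
y=np.array([-.1295,.9916]);x=np.array([.9916,.1295]);c0=np.array([.5255,.1115])
f=lambda n,p,z:print(n,[round(float((ray("wrist",p,z)[:2]-c0)@a)*1000,1) for a in(x,y)])
f("TL",(205,103),.018);f("TR",(301,103),.018)
f("stop near face top",(252,147),.030);f("stop bottom",(252,148),.018);f("stop far",(252,128),.03)
f("bar far end top",(260,187),s["position"][2]+.009);f("bar far end bottom",(260,187),s["position"][2]-.005)
f("barnearend",(258,302),s["position"][2]+.009)
print("tcp",(o-c0)@x,(o-c0)@y)
E
```

```text
TL [-44.0, 81.0]
TR [46.0, 80.8]
stop near face top [-0.0, 41.5]
stop bottom [-0.3, 38.9]
stop far [0.1, 58.9]
bar far end top [7.2, 37.1]
bar far end bottom [7.2, 33.2]
barnearend [5.8, -36.1]
tcp 0.005513036654681295 -0.0018794797723831417
```

```bash
python3 -m jog '[-1.1,-5.5,30,0,0,0,0,0,30,0,0,0,0,0,30,0,0,0,0,0,20,0,0,0,0,0,0,0,0,0,0,0,0,0,0,0]'
python3 -m jog '[0,0,2,0,0,0,0,0,0,0,0,0]'
python3 -m jog '[0,0,2,0,0,0,0,0,0,0,0,0]'
```

```text
clock: 7.67
position: [0.5254, 0.1087, 0.0363]
tool_rot: [-2.073, -2.359, 0.003]
contact_force: [-0.6, 0.6, -0.0]
opening: 0.0317
grasp_force: 14.0
clock: 7.83
position: [0.5265, 0.1095, 0.0359]
tool_rot: [2.072, 2.36, 0.002]
contact_force: [-0.3, -0.1, -0.4]
opening: 0.0316
grasp_force: 14.0
clock: 8.0
position: [0.5263, 0.1097, 0.0336]
tool_rot: [2.071, 2.361, 0.002]
contact_force: [-0.4, 0.4, -0.9]
opening: 0.032
grasp_force: 14.0
```

```bash
python3 -m jog '[0,0,4,0,0,0,0,0,0,0,0,0]'
python3 -m jog '[0,0,2,0,0,0,0,0,0,0,0,0]'
python3 -m jog '[0,0,2,0,0,0,0,0,0,0,0,0]'
python3 -m jog '[0,0,1,0,0,0,0,0,0,0,0,0]'
```

```text
clock: 8.17
position: [0.5265, 0.1099, 0.0293]
tool_rot: [2.071, 2.361, 0.002]
contact_force: [0.2, 0.2, 8.1]
opening: 0.0318
grasp_force: 14.0
clock: 8.33
position: [0.5265, 0.1098, 0.0273]
tool_rot: [2.072, 2.361, 0.002]
contact_force: [-0.1, -0.1, 6.1]
opening: 0.032
grasp_force: 14.0
clock: 8.5
position: [0.5266, 0.1095, 0.0253]
tool_rot: [2.072, 2.36, 0.002]
contact_force: [-0.3, -0.0, 5.5]
opening: 0.0317
grasp_force: 14.0
clock: 8.67
position: [0.5266, 0.1095, 0.0243]
tool_rot: [2.072, 2.36, 0.002]
contact_force: [-0.7, -0.6, 5.2]
opening: 0.0317
grasp_force: 14.0
```

```bash
python3 - <<'E'
from h import *
s=get_state();im=viewer.get_image("wrist");sc=viewer.get_image("scene")
a=cv2.resize(im[60:330,150:380],None,fx=2,fy=2,interpolation=cv2.INTER_CUBIC)[:540]
b=cv2.resize(sc[135:225,130:260],(340,235),interpolation=cv2.INTER_CUBIC)
o=np.zeros((540,800,3),np.uint8);o[:540,:460]=a;o[:235,460:]=b;save("w5",o)
E
```

```text
(no output)
```

View pics/w5.png

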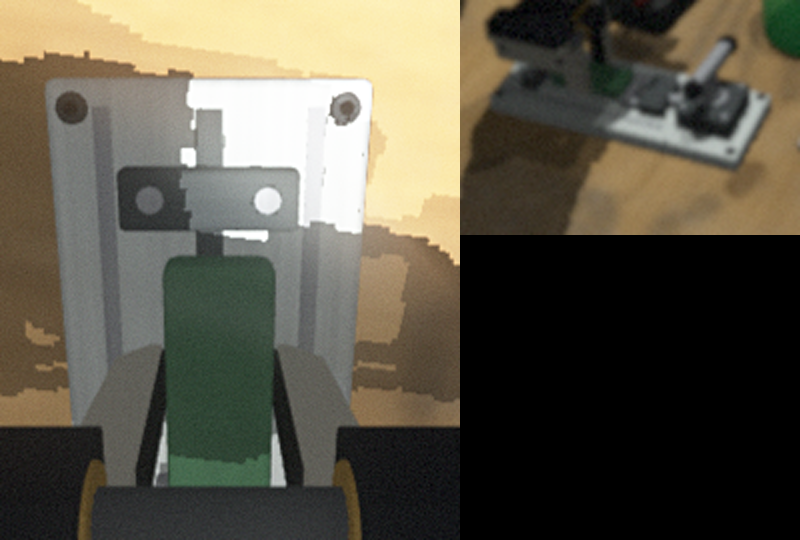

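The bar's far end is at about (259,188) and clear of the stop's near face at row 175. I'll check flatness and gap with numbers.

```bash
python3 - <<'E'
from h import *
y=np.array([-.1295,.9916]);x=np.array([.9916,.1295]);c0=np.array([.5255,.1115])
P=lambda u,v:(150+u/2,60+v/2)
f=lambda n,p,z:print(n,[round(float((ray("wrist",p,z)[:2]-c0)@a)*1000,1) for a in(x,y)])
f("TL",P(46,78),.018);f("TR",P(372,78),.018);f("stopnear bot",P(260,230),.018);f("stopnear top",P(260,230),.03);f("stop L",P(118,200),.03);f("stop R",P(299,200),.03)
for z in(.032,.038): f("bar far",P(219,257),z);f("bar L far",P(163,290),z);f("bar R far",P(275,290),z);f("bar L near",P(168,460),z);f("bar R near",P(271,460),z)
V=viewer.calibration("wrist")["view"];V=np.array(V);o=(-V[:3,:3].T@V[:3,3]);print((o[:2]-c0)@x,(o[:2]-c0)@y,o[2])
E
```

```text
TL [-44.9, 82.4]
TR [43.9, 82.3]
stopnear bot [14.2, 39.9]
stopnear top [13.4, 42.7]
stop L [-25.0, 51.0]
stop R [23.7, 50.9]
bar far [2.2, 35.6]
bar L far [-13.4, 26.1]
bar R far [17.7, 26.1]
bar L near [-13.5, -28.6]
bar R near [18.0, -28.7]
bar far [2.1, 37.3]
bar L far [-12.8, 28.1]
bar R far [17.1, 28.1]
bar L near [-12.9, -24.5]
bar R near [17.4, -24.6]
0.001782223499979559 0.07963470003003618 0.18960331663890007
```

```bash
python3 -m jog '[0.8,-2.5,-1,0,0,0,0,0,0,0,0,0]'
python3 -m jog '[0,0,0,0,0,0,0,0,0,0,0,0,0,0,0,0,0,0,0,0,0,0,0,0]' 52
python3 -m jog '[0,0,-30,0,0,0,0,0,-35,0,0,0,0,0,-35,0,0,0,0,0,-25,0,0,0,0,0,0,0,0,0,0,0,0,0,0,0]'
python3 - <<'E'
from h import *
s=get_state();c=viewer.calibration("wrist");im=viewer.get_image("wrist");save("w6",im)
y=np.array([-.1295,.9916]);x=np.array([.9916,.1295]);c0=np.array([.5255,.1115])
for q in viewer.trace("wax_bar","wrist")[:1]:
    e=rect(q["mask"],"wrist",.032,c);d=np.array(e[0])/1000-c0;print(q["confidence"],e,d@x,d@y)
for m in viewer.mark_of("handle_bar","wrist")[:2]:
    px=np.array(m["at"])*[512,384];print(round(m["confidence"],2),px.round(1),ray("wrist",px,.077,c).round(4))
for q in viewer.trace("handle_bar","wrist")[:1]: print(q["box"])
E
```

```text
clock: 8.93
position: [0.5227, 0.1102, 0.0249]
tool_rot: [-2.072, -2.361, 0.0]
contact_force: [-0.1, 0.4, 0.1]
opening: 0.0317
grasp_force: 14.0
clock: 9.27
position: [0.5232, 0.1099, 0.0247]
tool_rot: [-2.072, -2.361, 0.0]
contact_force: [-0.2, -0.7, 0.9]
opening: 0.0508
grasp_force: 0.0
clock: 9.77
position: [0.5239, 0.1104, 0.151]
tool_rot: [2.071, 2.361, 0.004]
contact_force: [-0.1, -0.1, -1.0]
opening: 0.052
grasp_force: 0.0
0.55 ((524.0020751953125, 109.8902587890625), (30.655242919921875, 74.0033950805664), 7.718352794647217) -0.001693803723144499 -0.0014022381225585996
0.6 [259.7 327.7] [ 0.5418 -0.0132  0.077 ]
[0.5389, 0.8406, 0.0945, 0.1198]
```

View pics/w6.png

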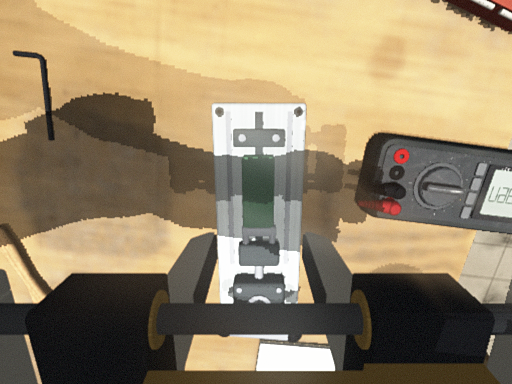

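The bar lies released on the bed at cols 243-274, rows 156-227, between stop and jaw. Before swinging the gripper round the handle I need the bottle's clearance.

```bash
python3 - <<'E'
from h import *
t=cv2.imread("pics/top0.png")[60:160,180:300];s=cv2.imread("pics/scene0.png")[50:165,225:305]
o=np.zeros((500,800,3),np.uint8)
o[:400,:480]=cv2.resize(t,(480,400));o[:460,480:]=cv2.resize(s,(320,460));cv2.imwrite("pics/bot.png",o)
E
```

```text
(no output)
```

View pics/bot.png

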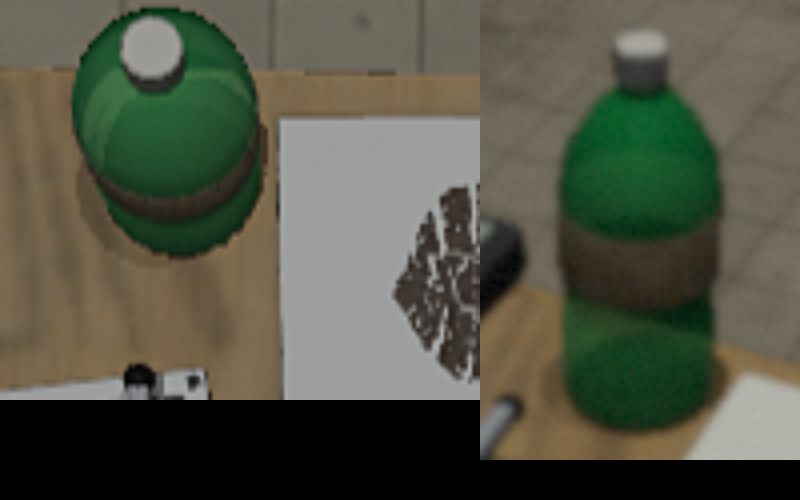

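The bottle's near base edge is at (225,124) in the top view and (265,157) in the scene view, its cap at (218,71) and (265,61).

```bash
python3 - <<'E'
from h import *
print(ray("top",(225,124),0),ray("scene",(265,157.5),0))
for z in(.22,.25,.28,.31): print(z,ray("top",(218,71),z)[:2],ray("scene",(265,61),z)[:2])
print(ray("top",(198,85),.12),ray("top",(244,85),.12))
plan([.5415,-.0145,.15],np.radians(92.5),14)
E
```

```text
[ 0.66207538 -0.03296945  0.        ] [ 0.66992325 -0.05276463  0.        ]
0.22 [ 0.72129287 -0.0305605 ] [ 0.7536753  -0.00881981]
0.25 [ 0.71114266 -0.0329508 ] [ 0.70304926 -0.03327956]
0.28 [ 0.70099245 -0.0353411 ] [ 0.65242322 -0.05773931]
0.31 [ 0.69084224 -0.0377314 ] [ 0.60179719 -0.08219906]
[0.72246138 0.02129391 0.12      ] [ 0.72412468 -0.08116287  0.12      ]
rows x14: [-7.41 -6.51 -0.09] [-0.01 -0.   -6.07]
```

```bash
python3 -m jog '[-7.4,-6.5,0,0,0,-6.07,-7.4,-6.5,0,0,0,-6.07,-7.4,-6.5,0,0,0,-6.07,-7.4,-6.5,0,0,0,-6.07,-7.4,-6.5,0,0,0,-6.07,-7.4,-6.5,0,0,0,-6.07,-7.4,-6.5,0,0,0,-6.07]'
python3 -m jog '[-7.4,-6.5,0,0,0,-6.07,-7.4,-6.5,0,0,0,-6.07,-7.4,-6.5,0,0,0,-6.07,-7.4,-6.5,0,0,0,-6.07,-7.4,-6.5,0,0,0,-6.07,-7.4,-6.5,0,0,0,-6.07,-7.4,-6.5,0,0,0,-6.07,0,0,0,0,0,0,0,0,0,0,0,0,0,0,0,0,0,0]'
python3 - <<'E'
from h import *
s=get_state();c=viewer.calibration("wrist");im=viewer.get_image("wrist");save("w7",im)
for m in viewer.mark_of("handle_bar","wrist")[:2]:
    px=np.array(m["at"])*[512,384];print(round(m["confidence"],2),px.round(1),ray("wrist",px,.077,c).round(4))
for q in viewer.trace("handle_bar","wrist")[:1]: print(q["box"],rect(q["mask"],"wrist",.08,c))
plan([.5415,-.0145,.15],np.radians(92.5),1);print(s["qpos"].round(2),s["wrist_torque"].round(3))
E
```

```text
clock: 10.55
position: [0.5042, 0.0445, 0.1486]
tool_rot: [-1.068, -2.952, 0.002]
contact_force: [-0.4, -0.7, -0.1]
opening: 0.0521
grasp_force: 0.0
clock: 11.38
position: [0.5347, -0.0148, 0.149]
tool_rot: [0.061, -3.139, -0.001]
contact_force: [-0.6, 0.8, 1.2]
opening: 0.0517
grasp_force: 0.0
0.92 [262. 213.] [ 0.5409 -0.0132  0.077 ]
[0.5101, 0.5529, 0.0428, 0.2469] ((539.7230224609375, -14.90859317779541), (84.0186538696289, 18.398046493530273), 1.5996042490005493)
rows x1: [-6.44 -0.34 -0.42] [ 0.01 -0.03 -0.11]
[-0.01  0.47 -0.09  2.1   0.08  0.58  1.45] [0.082 0.022 0.026]
```

View pics/w7.png

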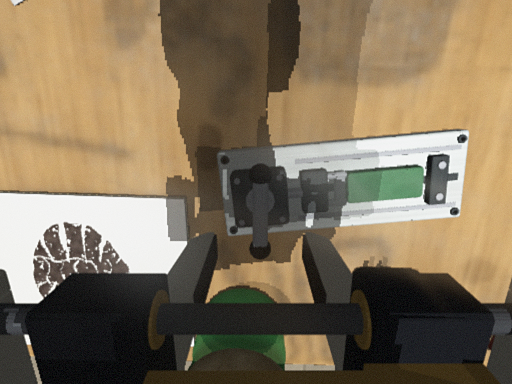

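The handle bar runs from (261,175) to (260,250), between the open fingers. I'll descend and grip it.

```bash
python3 -m jog '[-5.8,0,25,0,0,0,0,0,25,0,0,0,0,0,25,0,0,0,0,0,14,0,0,0,0,0,0,0,0,0,0,0,0,0,0,0]' 40
python3 -m jog '[0,0,0,0,0,0,0,0,0,0,0,0,0,0,0,0,0,0,0,0,0,0,0,0,0,0,0,0,0,0]' 8 30
python3 - <<'E'
from h import *
s=get_state();print(s["wrist_torque"].round(3),s["position"],s["qpos"].round(2))
E
```

```text
clock: 12.03
position: [0.5408, -0.0143, 0.0605]
tool_rot: [0.067, -3.139, 0.0]
contact_force: [-1.2, -0.4, 0.6]
opening: 0.04
grasp_force: 0.0
clock: 12.45
position: [0.5417, -0.014, 0.0615]
tool_rot: [-0.067, 3.139, 0.001]
contact_force: [-1.4, -2.5, 7.7]
opening: 0.0127
grasp_force: 30.0
[-0.83   0.265 -0.147] [ 0.54172579 -0.01401392  0.06153155] [-0.03  0.62 -0.07  2.14  0.11  0.39  1.43]
```

```bash
cat > t.py <<'E'
from h import *
s=get_state();M=R.from_rotvec(s["tool_rot"]).as_matrix();print("yaw",np.degrees(np.arctan2(M[1,1],M[0,1])).round(1),"tq",s["wrist_torque"].round(3),"F",s["contact_force"].round(1),"q",s["qpos"].round(2)[[4,6]])
E
python3 -m jog '[0,0,0,0,0,4,0,0,0,0,0,4,0,0,0,0,0,4,0,0,0,0,0,4,0,0,0,0,0,4,0,0,0,0,0,4]' | head -2; python3 t.py
python3 -m jog '[0,0,0,0,0,4,0,0,0,0,0,4,0,0,0,0,0,4,0,0,0,0,0,4,0,0,0,0,0,4,0,0,0,0,0,4]' | head -2; python3 t.py
python3 -m jog '[0,0,0,0,0,4,0,0,0,0,0,4,0,0,0,0,0,4,0,0,0,0,0,4]' | head -2; python3 t.py
```

```text
clock: 12.95
position: [0.5416, -0.0148, 0.0615]
yaw 68.3 tq [-0.11   0.214  0.323] F [-1.7 -1.2  5.4] q [-0.05  1.17]
clock: 13.45
position: [0.5412, -0.0154, 0.0615]
yaw 44.2 tq [-0.714  0.485  0.394] F [-2.2 -2.6  6.6] q [-0.22  0.92]
clock: 13.78
position: [0.5408, -0.0157, 0.0615]
yaw 28.2 tq [-0.96   0.803  0.375] F [-4.5 -3.2  7.9] q [-0.32  0.75]
```

```bash
for i in 1 2; do python3 -m jog '[0,0,0,0,0,2,0,0,0,0,0,2]' | head -1; python3 t.py;done
python3 -m jog '[0,0,0,0,0,2,0,0,0,0,0,2]' | head -1; python3 t.py
python3 -m jog '[0,0,0,0,0,2,0,0,0,0,0,2]' | head -1; python3 t.py
```

```text
clock: 13.95
yaw 24.3 tq [-0.983  0.836  0.359] F [-4.1 -4.4  8.6] q [-0.35  0.7 ]
clock: 14.12
yaw 20.3 tq [-0.931  0.87   0.328] F [-4.6 -3.8  8.3] q [-0.38  0.66]
clock: 14.28
yaw 16.3 tq [-0.932  0.974  0.339] F [-5.  -4.1  9.1] q [-0.4   0.62]
clock: 14.45
yaw 12.3 tq [-0.997  1.098  0.369] F [-4.7 -4.1  8.8] q [-0.43  0.57]
```

```bash
python3 -m jog '[0,0,0,0,0,2,0,0,0,0,0,2]' | head -1; python3 t.py
python3 -m jog '[0,0,0,0,0,2,0,0,0,0,0,2]' | head -1; python3 t.py
python3 -m jog '[0,0,0,0,0,2,0,0,0,0,0,2]' | head -1; python3 t.py
python3 -m jog '[0,0,0,0,0,2,0,0,0,0,0,2]' | head -1; python3 t.py
```

```text
clock: 14.62
yaw 8.3 tq [-1.048  1.228  0.341] F [-4.5 -4.4  9.7] q [-0.46  0.53]
clock: 14.78
yaw 4.3 tq [-1.026  1.298  0.415] F [-6.1 -4.6 10.6] q [-0.48  0.49]
clock: 14.95
yaw 0.3 tq [-1.035  1.387  0.44 ] F [-5.7 -4.1 10.6] q [-0.51  0.44]
clock: 15.12
yaw -3.7 tq [-1.049  1.416  0.463] F [-6.8 -4.  11.1] q [-0.53  0.4 ]
```

```bash
python3 -m jog '[0,0,0,0,0,2,0,0,0,0,0,2]' | head -1; python3 t.py
python3 -m jog '[0,0,0,0,0,2,0,0,0,0,0,2]' | head -1; python3 t.py
```

```text
clock: 15.28
yaw -7.7 tq [-1.046  1.585  0.485] F [-6.4 -4.6 11.4] q [-0.56  0.36]
clock: 15.45
yaw -11.7 tq [-1.071  1.608  0.522] F [-6.2 -4.1 11.1] q [-0.58  0.31]
```

```bash
python3 -m jog '[0,0,0,0,0,1.5,0,0,0,0,0,1.5]' | head -1; python3 t.py
python3 -m jog '[0,0,0,0,0,0,0,0,0,0,0,0]' | tail -1; python3 t.py
python3 -m jog '[0,0,0,0,0,0,0,0,0,0,0,0,0,0,0,0,0,0,0,0,0,0,0,0]' 40;python3 t.py
python3 -m jog '[0,0,-25,0,0,0,0,0,-30,0,0,0,0,0,-30,0,0,0,0,0,-30,0,0,0,0,0,0,0,0,0,0,0,0,0,0,0]'
python3 - <<'E'
from h import *
c=viewer.calibration("wrist");im=viewer.get_image("wrist")
sc=viewer.get_image("top")[130:210,110:260]
o=np.zeros((384,800,3),np.uint8);o[:,:512]=im;o[:154,512:]=cv2.resize(sc,(288,154));save("w8",o)
for q in viewer.trace("handle_bar","wrist")[:1]: print(q["box"],rect(q["mask"],"wrist",.08,c))
for q in viewer.trace("wax_bar","wrist")[:1]: print(q["confidence"],rect(q["mask"],"wrist",.032,c))
E
```

```text
clock: 15.62
yaw -14.6 tq [-1.122  1.725  0.504] F [-7.  -4.5 11.9] q [-0.6   0.28]
grasp_force: 30.4
yaw -14.6 tq [-1.015  1.711  0.446] F [-7.2 -3.8 11.8] q [-0.6   0.28]
clock: 16.12
position: [0.5417, -0.0146, 0.0609]
tool_rot: [2.485, 1.922, 0.001]
contact_force: [-0.2, 0.1, -0.3]
opening: 0.0345
grasp_force: 0.0
yaw -14.6 tq [-0.07   0.085  0.004] F [-0.2  0.1 -0.3] q [-0.6   0.28]
clock: 16.62
position: [0.5423, -0.0143, 0.1771]
tool_rot: [2.483, 1.922, 0.005]
contact_force: [-0.4, 0.1, -0.4]
opening: 0.0396
grasp_force: 0.0
[0.4985, 0.5133, 0.0381, 0.2349] ((541.4484252929688, -14.035476684570312), (84.62158966064453, 18.6741943359375), 76.630859375)
0.65 ((524.0824584960938, 115.13069152832031), (32.2325325012207, 73.07850646972656), 7.369951248168945)
```

View pics/w8.png

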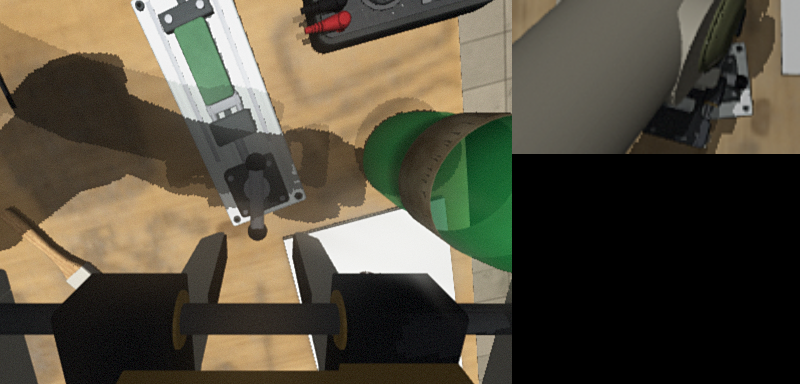

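The bar, at (206,62), sits square against the stop with the jaw on its other end. The handle has stayed where I left it, and the fingers are clear.

```bash
python3 -c "
from bench import r
print(r.close_job())"
```

```text
the job is handed in; nothing more can be done
None
```

I handed the job in at about 17 s: the wax bar lies flat against the stop, clamped at an estimated 25–31 N (from the handle moment, about 0.16–0.17 N m over free turning), bar and handle are let go, and the arm never went near the sanding block; no verdict came back.

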